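# Find the loose access panel and push it open

### The arm

A 7-joint arm with a two-finger parallel gripper is mounted at the origin on the work surface. World frame = base frame: x ahead of the robot, y to its left, z up, the work surface at z = 0. Lengths are in mm, angles in rad, forces in N, time in s.
With the tool pointing down it reaches from about 400 to 875 mm from the base axis. Payload 4.4 kg.
Tool frame: the origin (TCP) lies midway between the tips of the shut fingers; the grasp point (between the pads) lies ctrl.tcp_to_grasp behind it (ctrl.tcp_to_grasp is the distance from the TCP to the grasp point, in mm); z points along the fingers, y is the line along which they close (so a half turn about z gives the same grasp; the last joint's range is limited). The gripper opens to 85 mm and grips with 20 to 120 N. Pads are 22 mm wide; open, the fingers measure 114 mm over their backs; the gripper's body (76 mm by 85 mm) begins 54 mm behind the grasp point. The pads swing forward as they close: fully open they stand 13 mm farther back than shut.
Start: joints at [-1.353, 0.628, 0.038, 1.517, -0.027, 0.996, -0.02], TCP at [181.979, 624.02, 231.313] pointing down, gripper open.
Joint ranges: [-3.06, 3.06], [-0.37, 2.12], [-1.25, 1.32], [0.18, 2.47], [-1.1, 4.24], [0.23, 1.98], [-2.94, 2.94]. Speed limits (rad/s): [2.57, 2.57, 3.14, 3.14, 3.14, 3.14, 3.14].

### API

Orientations are given as [roll, pitch, yaw] about the fixed x, y, z axes, in that order (R = Rz(yaw) Ry(pitch) Rx(roll)).
In Python, from cell import ctrl, get_image, get_calibration, workorder, boxes_of, place_of gives the robot as it stands.
- The arm moves only by the tool play_rows, never from a script. Its argument "series" is a list that holds one entry, the list of rows, each a list of 7 numbers: the shift along the world's x, y, z in cm, then the turn, a rotation vector about the world's x, y, z in degrees, then the closure, from 0 (fully open) to 1 (shut). A call has 1 to 20 rows; each row shifts and turns the commanded pose from where the row before left it; what a row does not reach is not made up. A row lasts 1/8 s, in which the tool goes at most 62.5 mm and 10.7 degrees, less where a joint would pass 70% of its speed; a pose out of reach is approached as far as the arm can. A call with a gripper value outside its range is refused whole. The fingers move at their own pace and stop on an object; the grip force is fixed at half the most. Time passes only in rows, so rows that do not move let the fingers close. It gives the time, the measured TCP pose, the force, the opening and the grip force at its end, in the units of the state.
- ctrl.read_state(): the state, without advancing time (a new reading comes with each control period).
- get_image(name): name is "scene" or "top" or "wrist"; returns (picture, depth): 420x560x3 uint8, red, green, blue; 420x560 float32, mm along the optical axis (not along the pixel's ray), 0 where there is no reading.
- get_calibration(name): a dict with "K" (3x3 intrinsics, pixels), "R" (3x3) and "t" (3): a world point X has camera coordinates R X + t; the wrist camera has in their place "mount" (4x4, takes a point from camera to tool coordinates, whose origin is the TCP and whose axes are the flange's). Camera axes: x right, y down, z forward; pixel columns grow to the right and rows downward; lengths in mm; the calibration is good to about 2 mm. A picture is of the moment at which its call begins: read the wrist's pose just before it. get_calibration takes no time and is no camera call.
- workorder.finish_job(): hands the job in; it is judged then, once.
Trained networks look in the newest picture that a camera, given by its name, has taken for a name from the list of things; names that differ only in an ending like _2 or _b are one class to them, and where a whole thing is asked for, a point or a joint stands for the part that bears it (a point fixed in the world has none). Each returns a list of dicts, best first, with "p" (0 to 1); they miss things now and then, are a little off and sometimes report something else, mostly with a low value. They report only what shows in the picture. A call takes as long as a camera call.
- boxes_of(target, camera): "pixel" ([column, row] in pixels, amid what is visible of it).
- place_of(target, camera): "pixel" ([column, row] in pixels: a listed point, or the origin of a listed thing).
The state is a dict: "clock": time; "qpos": joint angles; "qd": joint speeds; "tau": joint torques, N m; "eef_pos": TCP position; "tool_rot": TCP orientation; "force": force on the tool from outside, world axes, zero at the start; "torque": the same for the moment, N m; "width": finger opening in mm; "gripper_force": force on a finger pad.
Only numpy, scipy, OpenCV 4.12 (cv2) and the standard library are available. Lean on these libraries where they do the work, as an engineer would, in place of code of your own. Each camera call takes 0.05 s, during which the arm holds its last target. There are 200 camera calls.

### The job

One of the five identical access panels on top of the power plinth was left loose and rocks when its edge is pressed: press gently on the panels near their edge until you find it, then push its near edge down into the plinth until the panel stands open, tilted by at least 45 degrees, and draw back. Only press and push, never hard: grip and lift nothing, and leave the glue, gear, fan, tin, scraper, screwdriver and mug where they are.

Things in the scene. Friction and masses are not known exactly. Their poses are not given: they have to be found in the camera images.
- panel_1 (a point): centre of the top face of access panel 1 of 5 (1 at the left, +y, end of the row; 5 at the right) as it lies when closed. Axes as the plinth. All five look alike: flat bare aluminium, 120 mm along x, 80 mm along y, 4 mm thick, a dark screw head in each corner, 92 mm apart. Four are screwed on a rubber seal, give about 1 mm straight down at 20 N and spring back; one, in any of the five places, rocks.
- panel_2 (a point): centre of the top face of access panel 2 of 5 (1 at the left, +y, end of the row; 5 at the right) as it lies when closed. Axes as the plinth. All five look alike: flat bare aluminium, 120 mm along x, 80 mm along y, 4 mm thick, a dark screw head in each corner, 92 mm apart. Four are screwed on a rubber seal, give about 1 mm straight down at 20 N and spring back; one, in any of the five places, rocks.
- panel_3 (a point): centre of the top face of access panel 3 of 5 (1 at the left, +y, end of the row; 5 at the right) as it lies when closed. Axes as the plinth. All five look alike: flat bare aluminium, 120 mm along x, 80 mm along y, 4 mm thick, a dark screw head in each corner, 92 mm apart. Four are screwed on a rubber seal, give about 1 mm straight down at 20 N and spring back; one, in any of the five places, rocks.
- panel_4 (a point): centre of the top face of access panel 4 of 5 (1 at the left, +y, end of the row; 5 at the right) as it lies when closed. Axes as the plinth. All five look alike: flat bare aluminium, 120 mm along x, 80 mm along y, 4 mm thick, a dark screw head in each corner, 92 mm apart. Four are screwed on a rubber seal, give about 1 mm straight down at 20 N and spring back; one, in any of the five places, rocks.
- panel_5 (a point): centre of the top face of access panel 5 of 5 (1 at the left, +y, end of the row; 5 at the right) as it lies when closed. Axes as the plinth. All five look alike: flat bare aluminium, 120 mm along x, 80 mm along y, 4 mm thick, a dark screw head in each corner, 92 mm apart. Four are screwed on a rubber seal, give about 1 mm straight down at 20 N and spring back; one, in any of the five places, rocks.
- plinth: fixed grey metal box, 560 mm long, 80 mm high, panels flush in its top; origin on the table under the middle of the row. x from near to far, y along the row to the left, z up. Under each panel it is hollow to the table: opening 126 x 84 mm, 22 mm front rail, 8 mm walls between. A 68 mm rear ledge and 50 mm end decks carry small things.
- rocker (a joint): tilt (rad) of the loose panel, wherever it is: 0 closed. A see-saw pivoted across its middle, 2 mm below the top, axis along y. Positive: near edge (robot side) down, far edge up, to 1.15. Negative: far edge down, stops at -0.08. Stays where left; about 3 N pressed 42 mm from the middle moves it; pressed at the middle it does not move.
- glue: bystander, loose: white glue bottle, 30 mm wide, 85 mm tall, standing on the plinth's rear ledge; origin at the centre of its underside. Not part of the job.
- gear: bystander, loose: orange printed gear with hub, 44 mm wide, 32 mm tall, on the rear ledge; origin at the centre of its underside. Not part of the job.
- fan: bystander, loose: black 40 x 40 x 12 mm cooling fan lying on the rear ledge; origin at the centre of its underside. Not part of the job.
- tin: bystander, loose: small steel tin, 38 mm wide, 30 mm tall, on the end deck of the plinth at the side of panel_1; origin at the centre of its underside. Not part of the job.
- scraper: bystander, loose: print scraper lying on the table to the right of the plinth; origin at the underside, on its long axis. Not part of the job.
- screwdriver: bystander, loose: screwdriver lying on the table to the left of the plinth; origin at the underside, on its long axis. Not part of the job.
- mug: bystander, loose: white mug, 76 mm wide, 90 mm tall, on the table in front of the plinth; origin at the centre of its underside. Not part of the job.

How it is judged (in metres and radians):
On the way:
1. the loose panel has given way and rocked under a press ((value of joint rocker above 0.05 rad or value of joint rocker below -0.05 rad)), for 0.05 s.
At the end, for the whole second after the job is handed in: the loose panel stays tilted, near edge down, by more than 0.75 rad (43 degrees) and at rest; every bystander is at rest within 30 mm of where it began (value of joint rocker above 0.75 rad and velocity of joint rocker between -0.05 and 0.05 rad/s and distance of each of glue, gear, fan, tin, scraper, screwdriver, mug from where it was at the start of the episode below 0.03 m and linear speed of each of glue, gear, fan, tin, scraper, screwdriver, mug below 0.02 m/s); the robot touches nothing.
It fails at once if a bystander was lifted, carried or shoved by more than 30 mm (distance of any of glue, gear, fan, tin, scraper, screwdriver, mug from where it was at the start of the episode above 0.03 m).
It fails at once if something was pressed hard, with more than 80 N (contact force between any of the fingers, the arm and anything else above 80 N).
It also fails if it takes over 48 s, if anything falls off the work surface, if the arm or the gripper's body presses on something with over 40 N, if the wrist force passes 120 N, or if a joint passes its speed limit or range.

## Working session

There is one attempt and no reset: what is moved stays moved. The work goes in short steps, Python scripts to look and compute and a tool call to move; the robot and the scene stay as the last step left them, time stands still between calls to the robot, and variables do not carry over. Pictures are saved under pics/ and viewed, at most 10 in all, crops included, and the job is handed in when it is done.

Besides the shell and the picture viewer there is one more tool, called after ">>>" as name(argument=value, ...), one argument or row to a line, values as JSON. play_rows: Moves the arm, as the interface text tells. Its arguments: {"type":"object","properties":{"series":{"type":"array"}},"required":["series"]}

```bash
mkdir -p pics
cat > h.py <<'E'
import numpy as np,cv2
from cell import *
def w(cam,px,d):
    c=get_calibration(cam);K=np.array(c["K"]);p=np.linalg.inv(K)@np.array([px[0],px[1],1])*d
    return np.array(c["R"]).T@(p-np.array(c["t"]))
def onz(cam,px,z):
    a=w(cam,px,100.);b=w(cam,px,1000.);return a+(b-a)*(z-a[2])/(b[2]-a[2])
E
python3 - <<'E'
from h import *
for c in("scene","top"):
    im,d=get_image(c);cv2.imwrite(f"pics/{c}0.png",im[:,:,::-1])
    if c=="scene":np.save("d.npy",d)
    names=["panel_1","plinth","glue","tin","mug"]
    for n in names:
        r=place_of(n,c)
        for o in r[:6]:
            u,v=[int(round(x)) for x in o["pixel"]]
            q=d[min(max(v,0),419),min(max(u,0),559)]
            print(c,n,round(o["p"],2),u,v,w(c,o["pixel"],q).round(),onz(c,o["pixel"],80).round())
s=ctrl.read_state();print(s["clock"],s["eef_pos"],s["tool_rot"],s["force"],ctrl.tcp_to_grasp)
E
```

```text
scene panel_1 0.69 204 190 [ 541. -157.   76.] [ 546. -154.   80.]
scene panel_1 0.58 243 192 [523. -62.  76.] [528. -60.  80.]
scene plinth 0.88 285 227 [634.  74.  90.] [622.  70.  80.]
scene glue 0.83 363 233 [608. 237.  91.] [595. 236.  80.]
scene glue 0.3 139 215 [ 590. -320.   -0.] [ 675. -254.   80.]
scene tin 0.76 395 203 [486. 286.  93.] [469. 286.  80.]
scene tin 0.16 328 186 [442. 123.  76.] [448. 125.  80.]
scene mug 0.69 323 187 [452. 115.  78.] [455. 116.  80.]
top panel_1 0.45 261 180 [617.  55.  83.] [617.  55.  80.]
top glue 0.49 187 196 [577. 226. 114.] [581. 231.  80.]
top tin 0.7 162 244 [468. 281. 112.] [469. 288.  80.]
top mug 0.76 243 297 [338. 104.   5.] [344. 101.  80.]
0.6 [181.97479047 624.04396138 231.34951526] [ 3.14150198e+00 -2.24683120e-05  2.85776292e+00] [-0.34454099 -0.59011593  0.85823501] 18.700000000000003
```

View pics/top0.png

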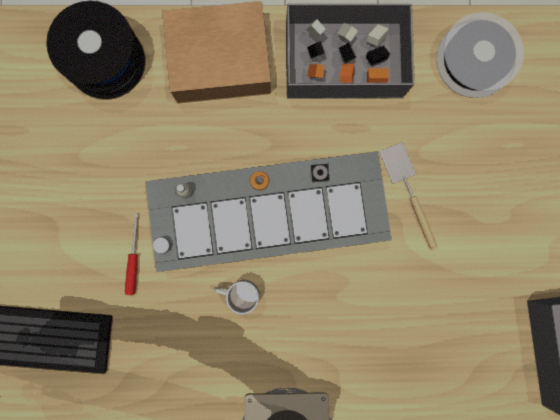

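View pics/scene0.png

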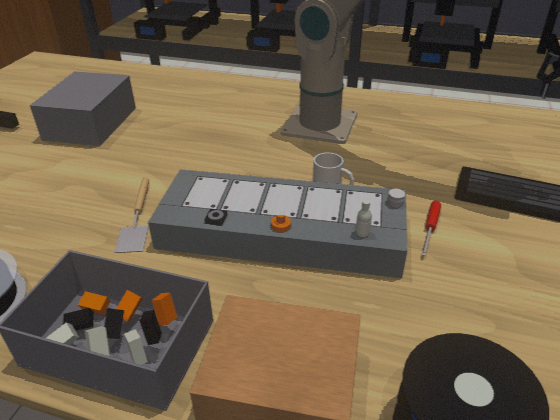

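The top view shows the row of panels from about (192,231), which is panel 1, to (347,210), panel 5. The mug is at (243,297), in front of panels 2 and 3. Next I segment the panels to get their exact positions.

Run:
```python
from h import *
im=cv2.imread("pics/top0.png");g=im.min(2)
m=((g>150)).astype(np.uint8);m[:, :165]=0
n,l,st,ce=cv2.connectedComponentsWithStats(cv2.morphologyEx(m,cv2.MORPH_OPEN,np.ones((3,3))))
P=[]
for i in range(1,n):
    if 900<st[i,4]<3000 and 180<ce[i][1]<250:
        r=cv2.minAreaRect(np.argwhere(l==i)[:,::-1].astype(np.float32))
        c=onz("top",r[0],80);P.append(c);b=[onz("top",q,80)[:2] for q in cv2.boxPoints(r)]
        print(r,c.round(1),[np.linalg.norm(b[k]-b[k-1]).round() for k in(0,1)])
P=np.array(sorted(P,key=lambda p:-p[1]))
d=P[0]-P[-1];print(np.linalg.norm(d)/(len(P)-1),np.degrees(np.arctan2(-d[0],d[1])))
print(ctrl.read_state()["clock"])
```

```text
((346.2599792480469, 209.82000732421875), (49.78031921386719, 32.80975341796875), 81.8698959350586) [ 545.2 -146.7   80. ] [np.float64(118.0), np.float64(79.0)]
((308.05999755859375, 214.9199981689453), (49.92174530029297, 32.951175689697266), 81.8698959350586) [534.  -55.6  80. ] [np.float64(118.0), np.float64(79.0)]
((269.65924072265625, 220.0010223388672), (49.90180969238281, 33.10273361206055), 82.23483276367188) [522.9  35.6  80. ] [np.float64(118.0), np.float64(79.0)]
((231.0278778076172, 225.21372985839844), (50.09737777709961, 33.369503021240234), 82.56858825683594) [511.5 126.8  80. ] [np.float64(118.0), np.float64(79.0)]
((192.1692657470703, 230.35386657714844), (50.11003112792969, 33.4893798828125), 82.87498474121094) [500.4 218.1  80. ] [np.float64(118.0), np.float64(79.0)]
91.87481927074467 7.009358067872875
0.6
```

>>> play_rows(
  series=[
    [[2.48, -3.74, 0, 0, 0, 7.8, 1], [2.48, -3.74, 0, 0, 0, 7.8, 1], [2.48, -3.74, 0, 0, 0, 7.7, 1], [2.48, -3.74, 0, 0, 0, 0, 1], [2.48, -3.74, 0, 0, 0, 0, 1], [2.48, -3.74, 0, 0, 0, 0, 1], [2.48, -3.74, 0, 0, 0, 0, 1], [2.48, -3.74, 0, 0, 0, 0, 1], [2.48, -3.74, 0, 0, 0, 0, 1], [2.48, -3.74, 0, 0, 0, 0, 1], [2.48, -3.74, 0, 0, 0, 0, 1], [0, 0, -4.5, 0, 0, 0, 1], [0, 0, -4.5, 0, 0, 0, 1], [0, 0, -4, 0, 0, 0, 1], [0, 0, 0, 0, 0, 0, 1]],
  ],
)

```text
clock: 2.48
eef_pos: [453.0, 211.6, 99.3]
tool_rot: [-3.14, -0.005, -3.019]
force: [-0.2, 0.4, -0.7]
width: -0.3
gripper_force: 0.0
```

>>> play_rows(
  series=[
    [[0, 0, -1.2, 0, 0, 0, 1], [0, 0, -0.3, 0, 0, 0, 1], [0, 0, 0, 0, 0, 0, 1], [0, 0, 0, 0, 0, 0, 1]],
  ],
)

```text
clock: 2.98
eef_pos: [455.2, 212.9, 87.0]
tool_rot: [3.141, 0.001, -3.019]
force: [-0.3, 0.5, -1.0]
width: -0.1
gripper_force: 0.0
```

>>> play_rows(
  series=[
    [[0, 0, -0.2, 0, 0, 0, 1], [0, 0, 0, 0, 0, 0, 1], [0, 0, 0, 0, 0, 0, 1]],
  ],
)

```text
clock: 3.35
eef_pos: [454.8, 212.6, 84.3]
tool_rot: [-3.142, -0.0, -3.019]
force: [0.0, -0.5, 0.1]
width: -0.3
gripper_force: 0.0
```

>>> play_rows(
  series=[
    [[0, 0, -0.2, 0, 0, 0, 1], [0, 0, 0, 0, 0, 0, 1], [0, 0, 0, 0, 0, 0, 1]],
  ],
)

```text
clock: 3.72
eef_pos: [454.7, 212.6, 82.2]
tool_rot: [-3.142, -0.0, -3.019]
force: [0.2, 0.5, 0.5]
width: 0.4
gripper_force: 0.0
```

>>> play_rows(
  series=[
    [[0, 0, -0.2, 0, 0, 0, 1], [0, 0, 0, 0, 0, 0, 1], [0, 0, 0, 0, 0, 0, 1]],
  ],
)

```text
clock: 4.1
eef_pos: [454.8, 212.6, 80.3]
tool_rot: [-3.142, -0.0, -3.019]
force: [-0.1, -0.0, 0.5]
width: -0.4
gripper_force: 0.0
```

>>> play_rows(
  series=[
    [[0, 0, -0.1, 0, 0, 0, 1], [0, 0, 0, 0, 0, 0, 1], [0, 0, 0, 0, 0, 0, 1]],
  ],
)

```text
clock: 4.47
eef_pos: [454.9, 212.7, 79.7]
tool_rot: [3.141, 0.0, -3.019]
force: [-1.5, -0.2, 4.8]
width: 0.1
gripper_force: 2.5
```

>>> play_rows(
  series=[
    [[0, 0, -0.1, 0, 0, 0, 1], [0, 0, 0, 0, 0, 0, 1], [0, 0, 0, 0, 0, 0, 1]],
  ],
)

```text
clock: 4.85
eef_pos: [454.9, 212.7, 79.2]
tool_rot: [3.141, 0.001, -3.019]
force: [-2.5, -1.7, 11.7]
width: 0.1
gripper_force: 6.0
```

>>> play_rows(
  series=[
    [[0, 0, -0.1, 0, 0, 0, 1], [0, 0, 0, 0, 0, 0, 1], [0, 0, 0, 0, 0, 0, 1]],
  ],
)

```text
clock: 5.22
eef_pos: [454.9, 212.7, 78.8]
tool_rot: [3.141, 0.001, -3.019]
force: [-3.0, -1.6, 18.8]
width: 0.2
gripper_force: 9.2
```

Panel 1 is stiff, about 19 N at 1 mm, so it is screwed down. I repeat the same press on the next panels.

>>> play_rows(
  series=[
    [[0, 0, 1.5, 0, 0, 0, 1], [0.28, -2.28, 0, 0, 0, 0, 1], [0.28, -2.28, 0, 0, 0, 0, 1], [0.28, -2.28, 0, 0, 0, 0, 1], [0.28, -2.28, 0, 0, 0, 0, 1], [0, 0, 0, 0, 0, 0, 1], [0, 0, -0.8, 0, 0, 0, 1], [0, 0, -0.4, 0, 0, 0, 1], [0, 0, -0.2, 0, 0, 0, 1], [0, 0, -0.1, 0, 0, 0, 1], [0, 0, 0, 0, 0, 0, 1], [0, 0, 0, 0, 0, 0, 1]],
  ],
)

```text
clock: 6.72
eef_pos: [465.6, 122.7, 78.7]
tool_rot: [3.141, 0.0, -3.017]
force: [-4.1, -0.1, 20.0]
width: 0.2
gripper_force: 10.1
```

>>> play_rows(
  series=[
    [[0, 0, 1.5, 0, 0, 0, 1], [0.28, -2.28, 0, 0, 0, 0, 1], [0.28, -2.28, 0, 0, 0, 0, 1], [0.28, -2.28, 0, 0, 0, 0, 1], [0.28, -2.28, 0, 0, 0, 0, 1], [0, 0, 0, 0, 0, 0, 1], [0, 0, -0.8, 0, 0, 0, 1], [0, 0, -0.4, 0, 0, 0, 1], [0, 0, -0.2, 0, 0, 0, 1], [0, 0, -0.1, 0, 0, 0, 1], [0, 0, 0, 0, 0, 0, 1], [0, 0, 0, 0, 0, 0, 1]],
  ],
)

```text
clock: 8.22
eef_pos: [477.3, 29.8, 77.3]
tool_rot: [-3.141, 0.0, -3.019]
force: [0.1, -0.3, -0.9]
width: 0.3
gripper_force: 0.0
```

>>> play_rows(
  series=[
    [[0, 0, -0.2, 0, 0, 0, 1], [0, 0, -0.2, 0, 0, 0, 1], [0, 0, -0.1, 0, 0, 0, 1]],
  ],
)

```text
clock: 8.6
eef_pos: [477.7, 29.9, 72.3]
tool_rot: [-3.141, 0.001, -3.019]
force: [0.9, -1.3, 3.3]
width: -0.2
gripper_force: 1.5
```

Panel 3 gives way at about 3 N, so it is the loose one. I push it down now, shifting slightly inward.

>>> play_rows(
  series=[
    [[0.1, 0.01, -0.4, 0, 0, 0, 1], [0.1, 0.01, -0.4, 0, 0, 0, 1], [0.1, 0.01, -0.4, 0, 0, 0, 1], [0.1, 0.01, -0.4, 0, 0, 0, 1]],
  ],
)

```text
clock: 9.1
eef_pos: [481.2, 30.9, 56.0]
tool_rot: [3.141, -0.0, -3.019]
force: [0.1, -0.1, 3.9]
width: -0.2
gripper_force: 1.5
```

>>> play_rows(
  series=[
    [[0.1, 0.01, -0.4, 0, 0, 0, 1], [0.1, 0.01, -0.4, 0, 0, 0, 1], [0.1, 0.01, -0.4, 0, 0, 0, 1], [0.1, 0.01, -0.4, 0, 0, 0, 1]],
  ],
)

```text
clock: 9.6
eef_pos: [484.7, 31.0, 39.9]
tool_rot: [3.142, -0.001, -3.019]
force: [-0.3, -0.1, 3.1]
width: -0.1
gripper_force: 1.3
```

Forces stay low. I withdraw straight up, back off and look.

>>> play_rows(
  series=[
    [[-0.1, 0, 0.6, 0, 0, 0, 1], [-0.1, 0, 1.5, 0, 0, 0, 1], [0, 0, 3, 0, 0, 0, 1], [0, 0, 4, 0, 0, 0, 1], [0, 0, 4, 0, 0, 0, 1], [0, 0, 4, 0, 0, 0, 1], [-1, 0, 4, 0, 0, 0, 1], [-4, 0, 0, 0, 0, 0, 1], [0, 0, 0, 0, 0, 0, 1], [0, 0, 0, 0, 0, 0, 1]],
  ],
)

```text
clock: 10.85
eef_pos: [433.7, 31.0, 252.2]
tool_rot: [-3.141, 0.002, -3.019]
force: [0.8, -0.6, 0.0]
width: 0.4
gripper_force: 0.0
```

Run:
```python
from h import *
im,d=get_image("scene");cv2.imwrite("pics/s1.png",im[140:290,130:440,::-1].repeat(2,0).repeat(2,1))
K=get_calibration("scene");R=np.array(K["R"]);t=np.array(K["t"]);K=np.array(K["K"])
# depth cloud over panel 3 in plinth axes
vv,uu=np.mgrid[150:260,180:400];Z=d[150:260,180:400].ravel()
X=(np.linalg.inv(K)@np.c_[uu.ravel(),vv.ravel(),np.ones(Z.size)].T*Z).T
X=(X-t)@R;c,s=np.cos(np.radians(7)),np.sin(np.radians(7))
q=X-[522.9,35.6,78];a=np.c_[c*q[:,0]+s*q[:,1],-s*q[:,0]+c*q[:,1],q[:,2]]
k=(abs(a[:,1])<32)&(a[:,2]>6)&(abs(a[:,0])<58)&(a[:,2]<65)
o=a[k];print(k.sum(),o[np.argsort(o[:,2])][::max(1,k.sum()//10)].round())
s=ctrl.read_state();print(s["clock"],s["eef_pos"],s["force"])
```

```text
226 [[ 10.   0.   6.]
 [ 14. -11.  11.]
 [ 19. -19.  17.]
 [ 21.  -0.  20.]
 [ 24.   5.  26.]
 [ 27.   1.  30.]
 [ 33. -11.  36.]
 [ 36.  12.  41.]
 [ 35. -22.  45.]
 [ 38.   1.  47.]
 [ 38. -30.  48.]]
10.9 [434.00284209  31.05956126 251.87522148] [-0.41375898  0.16343241 -0.76401955]
```

View pics/s1.png

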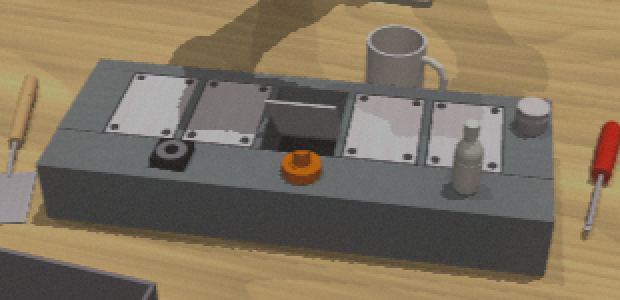

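Panel 3 stands open, its far edge raised at about (300,104) in the crop. The depth data give a tilt of about 51° (0.9 rad), and the bystanders are where they were. The arm is clear, so I hand in.

```bash
python3 -c "
from cell import *
print(workorder.finish_job())"
```

```text
the job is handed in; nothing more can be done
None
```

Panel 3 was the loose one: it now stands open near edge down at about 51° (0.9 rad, from the depth image), the arm is clear, no bystander looks moved in the picture, and the job is handed in (no verdict was returned).

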